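# Load the two press fixtures

## Robot

A 6-joint arm with a two-finger parallel gripper is mounted at the origin on the work surface. World frame = base frame: x ahead of the robot, y to its left, z up, the work surface at z = 0. Lengths are in m, angles in rad, forces in N, time in s.
With the tool pointing down it reaches from about 0.35 to 0.975 m from the base axis. Payload 17.4 kg.
Tool frame: the origin (TCP) lies between the finger pads; the fingertips stand 11 mm ahead of it and the grasp point (between the pads) lies 8 mm behind it; z points along the fingers, y is the direction in which the jaws open and shut (so a half turn about z gives the same grasp; the last joint's range is limited). The gripper opens to 85 mm and grips with 20 to 120 N. Pads are 22 mm wide; open, the fingers measure 114 mm over their backs; the gripper's body (76 mm by 85 mm) begins 54 mm behind the grasp point. The pads swing forward as they close: fully open they stand 13 mm farther back than shut.
Start: joints at [-1.16, 0.116, 1.442, -0, 1.584, -0.038], TCP at [0.293, -0.608, 0.242] pointing down, gripper open.
Joint ranges: [-2.83, 2.83], [-0.83, 2.19], [0.07, 2.5], [-1.14, 4.28], [0.01, 3], [-2.97, 2.97]. Speed limits (rad/s): [1.89, 1.89, 2.22, 3.14, 3.14, 3.14].

## Interface

Orientations are given as a 3x3 rotation matrix whose columns are the frame's x, y, z axes.
In Python, from cell import arm, effector, optics, finder gives the robot as it stands. The module is installed in compiled form; this text tells all that it offers. Calls block until the motion is done:
- arm.move_pose(position, orientation): joint-space move of the TCP to a pose.
- arm.move_linear(position, speed=0.15, orientation=None, guard=None): straight line of the TCP; orientation=None keeps the orientation; speed is the mean speed in m/s. With guard (N) it stops when the force on the tool has changed by that much, and returns True; else False.
- arm.set_joints(angles): joint-space move.
- effector.gripper_to(opening): finger opening in m; the grip force is fixed at half the most; returns when the fingers have stopped.
- arm.dwell(seconds).
- arm.solve_ik(position, orientation): joint angles nearest the present ones, or None.
- arm.get_state(): the state.
- optics.capture(name): name is "scene" or "top"; returns a dict with "img" (420x560x3 uint8, red, green, blue), "mtx" (3x3 intrinsics, pixels), "R" (3x3) and "t" (3): a world point X has camera coordinates R X + t. Camera axes: x right, y down, z forward; pixel columns grow to the right and rows downward; lengths in m; the calibration is good to about 2 mm. A picture is of the moment at which its call begins. There is no depth.
A pose or a line that the arm cannot do raises arm.Unreachable and nothing moves.
- arm.job_done(): hands the job in, once; it reports no verdict.
Trained networks look in the newest picture that a camera, given by its name, has taken for a name from the list of things; names that differ only in an ending like _2 or _b are one class to them, and where a whole thing is asked for, a point or a joint stands for the part that bears it (a point fixed in the world has none). Each returns a list of dicts, best first, with "p" (0 to 1); they miss things now and then, are a little off and sometimes report something else, mostly with a low value. They report only what shows in the picture. A call takes as long as a camera call. They do not tell look-alikes from the thing itself.
- finder.regions_of(camera, label): "region" (420x560 bool, what is visible of it) and "box" ([left, top, right, bottom] in pixels, round what is visible of it).
- finder.spot_point(camera, label): "location" ([column, row] in pixels: a listed point, or the origin of a listed thing).
The state is a dict: "time_s": time; "q": joint angles; "joint_velocities": joint speeds; "joint_torque": joint torques, N m; "ee_pos": TCP position; "tool_rot": TCP orientation; "wrist_force": force on the tool from outside, world axes, zero at the start; "ft_torque": the same for the moment, N m; "gripper_width": finger opening in m.
Only numpy, scipy, OpenCV 4.12 (cv2) and the standard library are available. Lean on these libraries where they do the work, as an engineer would, in place of code of your own. Each camera call takes 0.05 s, during which the arm holds its last target.

## Task

Load the two fixtures for the arbor press, each part fully down over the pin. On the square fixture goes the square flange first, then the steel sleeve, then the wide round ring on top; on the round fixture the steel hexagonal ring goes first, then the closed cap over it. Leave the small blue dish, the screwdriver and the bottle where they are.

Things in the scene. Friction and masses are not known exactly. Their poses are not given: they have to be found in the camera images.
- square_fixture: aluminium block 76 x 76 mm, 15 mm high, fixed to the bench, with an upright steel pin 14 mm in diameter at its centre that rises 42 mm above the block's top (its last 4 mm taper to 8 mm). Its origin is the centre of its underside; z points up. x and y are along its sides. The parts stand on the block's top, 15 mm above the origin.
- round_fixture: round aluminium block 82 mm in diameter, 15 mm high, fixed to the bench, with an upright steel pin 14 mm in diameter at its centre that rises 32 mm above the block's top (its last 4 mm taper to 8 mm). Its origin is the centre of its underside; z points up. The parts stand on the block's top, 15 mm above the origin.
- square_flange: loose black plastic square plate 54 x 54 mm, 12 mm thick, lying flat, with a 24 mm round hole right through its centre; about 40 g. Its origin is the centre of its underside; z points up. x and y are along its sides: grip it across two parallel sides.
- sleeve: loose steel tube standing upright, 36 mm outside diameter, 24 mm bore right through, 20 mm high; about 90 g. Its origin is the centre of its underside; z points up.
- wide_ring: loose black plastic round ring lying flat, 54 mm outside diameter, 24 mm bore right through, 12 mm thick; about 35 g. Its origin is the centre of its underside; z points up.
- hex_ring: loose steel hexagonal ring lying flat, like a large nut, 46 mm across flats, 12 mm thick, with a hexagonal hole 24 mm across flats right through; about 130 g. Its origin is the centre of its underside; z points up. Two parallel flats face along its x axis (the others at 60 and 120 degrees from it).
- cap: loose black plastic round closed cap, 42 mm in diameter, 30 mm high, standing open side down, its flat top without a hole (bevelled to 34 mm over the top 5 mm); the blind bore from below is 28 mm wide and at least 23 mm deep; about 30 g. Its origin is the centre of its underside; z points up.
- dish: small loose blue plastic dish 74 x 74 mm, 24 mm high, with two black mouldings in it; not part of the job, to be left alone. Its origin is the centre of its underside; z points up.
- screwdriver: loose screwdriver 190 mm long lying along its own x on the left of the bench; not part of the job, to be left alone.
- bottle: loose white plastic bottle 56 mm in diameter, 130 mm high, standing on the right of the bench; not part of the job, to be left alone. Its origin is the centre of its underside; z points up.
Not all that is in view belongs to the job. Leave any red look-alike of the wide_ring alone. What is shaped like the round_fixture but brown is not meant.

How it is judged:
By the outcome, as a careful person would: the job done as asked, in the order asked, and still so for the second after the job is handed in, with the robot touching nothing.
It also fails if it takes over 128 s, if anything falls off the work surface, if the arm or the gripper's body presses on something with over 40 N, if the wrist force passes 120 N, or if a joint passes its speed limit or range.

## Working session

There is one attempt and no reset: what is moved stays moved. The work goes in short steps, each a Python script; the robot and the scene stay as the last script left them, time stands still between calls to the robot, and variables do not carry over. Pictures are saved under pics/ and viewed, and the job is handed in when it is done.

```bash
mkdir -p pics; ls; python3 - <<'E'
from cell import arm, effector, optics, finder
import cv2
for n in ("scene","top"):
    c=optics.capture(n); cv2.imwrite(f"pics/{n}0.png",c["img"][:,:,::-1]); print(n,c["mtx"].tolist(),c["R"].round(4).tolist(),c["t"].tolist())
s=arm.get_state(); print(s["time_s"],s["ee_pos"],s["tool_rot"],s["gripper_width"])
E
```

```text
pics
scene [[504.4163724309689, 0.0, 278.0504963161071], [0.0, 504.4163724309689, 206.86670943843868], [0.0, 0.0, 1.0]] [[-0.0298, 0.9996, 0.0006], [0.8272, 0.025, -0.5614], [-0.5612, -0.0162, -0.8276]] [0.02380362421687118, -0.3959241012491204, 1.6111222274039012]
top [[430.75820331503866, 0.0, 278.9637130154856], [0.0, 430.75820331503866, 203.51240303065825], [0.0, 0.0, 1.0]] [[-0.0259, -0.9995, -0.0187], [-0.9954, 0.0275, -0.0922], [0.0927, 0.0162, -0.9956]] [0.01609003767571967, 0.5075274015524283, 1.1812458030859403]
0.1 [ 0.29279104 -0.60801269  0.24164825] [[ 9.00975667e-01  4.33869441e-01 -3.95603142e-04]
 [ 4.33869619e-01 -9.00975189e-01  9.28825969e-04]
 [ 4.65605884e-05 -1.00848978e-03 -9.99999490e-01]] 0.0848843458178068
```

View pics/scene0.png

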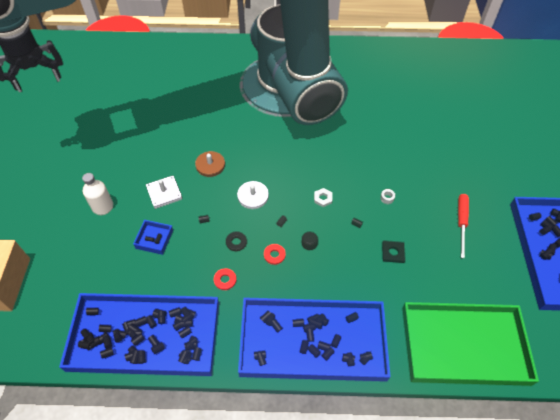

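View pics/top0.png

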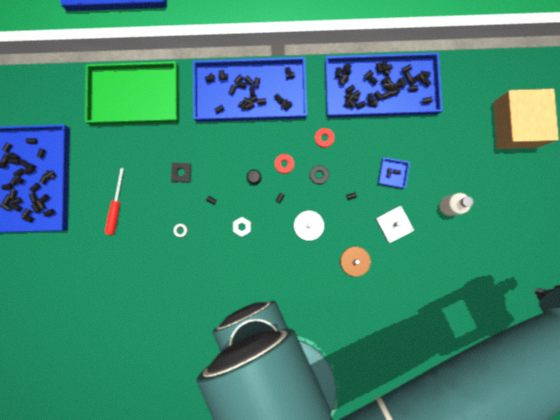

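The scene view shows, as column and row:
- **Job parts:** square fixture (163,190), round fixture (253,194), hex ring (323,197), sleeve (388,196), flange (394,251), cap (310,241) and the black wide ring (236,241).
- **Leave alone:** red rings at (274,254) and (225,279), and a brown decoy fixture at (209,163).

Next I fit the models to the masks from both cameras.

```bash
cat > h.py <<'E'
from cell import arm, effector, optics, finder
import numpy as np, cv2
from scipy.optimize import minimize
def circ(d,n=48): 
    a=np.arange(n)*2*np.pi/n; return np.c_[np.cos(a),np.sin(a)]*d/2
def sq(s): return np.array([[1,1],[-1,1],[-1,-1],[1,-1]])*s/2
def hexa(af):
    a=np.pi/6+np.arange(6)*np.pi/3; return np.c_[np.cos(a),np.sin(a)]*af/np.sqrt(3)
def lay(*ls): return np.vstack([np.c_[p,np.full(len(p),z)] for p,z in ls])
M={'square_fixture':[lay((sq(.076),0),(sq(.076),.015)),lay((circ(.014),.015),(circ(.014),.053),(circ(.008),.057))],
'round_fixture':[lay((circ(.082),0),(circ(.082),.015)),lay((circ(.014),.015),(circ(.014),.043),(circ(.008),.047))],
'square_flange':[lay((sq(.054),0),(sq(.054),.012))],'sleeve':[lay((circ(.036),0),(circ(.036),.020))],
'wide_ring':[lay((circ(.054),0),(circ(.054),.012))],'hex_ring':[lay((hexa(.046),0),(hexa(.046),.012))],
'cap':[lay((circ(.042),0),(circ(.042),.025),(circ(.034),.030))],
'bottle':[lay((circ(.056),0),(circ(.056),.09))],'dish':[lay((sq(.074),0),(sq(.074),.024))]}
def proj(c,X):
    p=(c["R"]@X.T).T+c["t"]; p=(c["mtx"]@p.T).T; return p[:,:2]/p[:,2:]
def unproj(c,uv,z):
    d=c["R"].T@np.linalg.inv(c["mtx"])@np.array([uv[0],uv[1],1.]); o=-c["R"].T@np.asarray(c["t"])
    return o+d*(z-o[2])/d[2]
S=8
def render(c,name,x,y,yaw,z,box):
    l,t,w,h=box; im=np.zeros((h*S,w*S),np.uint8); cs,sn=np.cos(yaw),np.sin(yaw)
    for P in M[name]:
        Q=np.c_[P[:,0]*cs-P[:,1]*sn+x,P[:,0]*sn+P[:,1]*cs+y,P[:,2]+z]
        hull=cv2.convexHull(((proj(c,Q)+.5-[l,t])*S).astype(np.float32))
        cv2.fillConvexPoly(im,np.round(hull).astype(np.int32),255)
    return cv2.resize(im,(w,h),interpolation=cv2.INTER_AREA)/255.
def fit(c,name,reg,z=0.):
    reg=reg.astype(np.uint8); cn,_=cv2.findContours(reg,cv2.RETR_EXTERNAL,cv2.CHAIN_APPROX_NONE)
    f=np.zeros_like(reg); cv2.drawContours(f,[max(cn,key=cv2.contourArea)],-1,1,-1)
    m=cv2.moments(f,True); cen=(m['m10']/m['m00'],m['m01']/m['m00'])
    g=unproj(c,cen,z+.01); l,t,w,h=cv2.boundingRect(f); box=(max(l-8,0),max(t-8,0),w+16,h+16)
    tgt=f[box[1]:box[1]+box[3],box[0]:box[0]+box[2]].astype(float)
    tgt=cv2.GaussianBlur(tgt,(0,0),.7)
    per={'square_fixture':90,'square_flange':90,'dish':90,'hex_ring':60}.get(name)
    def cost(v): 
        r=cv2.GaussianBlur(render(c,name,v[0]/100,v[1]/100,v[2],z,box),(0,0),.7)[:tgt.shape[0],:tgt.shape[1]]
        return ((r-tgt)**2).sum()
    best=None
    for y0 in (np.radians(np.arange(0,per,15)) if per else [0]):
        r=minimize(cost,[g[0]*100,g[1]*100,y0],method='Nelder-Mead',options=dict(initial_simplex=[[g[0]*100,g[1]*100,y0],[g[0]*100+.5,g[1]*100,y0],[g[0]*100,g[1]*100+.5,y0],[g[0]*100,g[1]*100,y0+.15]],xatol=.005,fatol=.001,maxiter=150))
        if best is None or r.fun<best.fun: best=r
    return best.x[0]/100,best.x[1]/100,(np.degrees(best.x[2])%per if per else 0),best.fun
E
cat > loc.py <<'E'
from h import *
for cam in ("scene","top"):
    c=optics.capture(cam)
    for n in M:
        for k,d in enumerate(finder.regions_of(cam,n)[:4]):
            if d['p']<.2: continue
            col=c['img'][d['region']].mean(0).round()
            x,y,a,f=fit(c,n,d['region'])
            print(cam,n,round(d['p'],2),np.round(d['box']).astype(int).tolist(),col,"-> %.4f %.4f yaw %.1f res %.1f"%(x,y,a,f))
print(arm.get_state()["time_s"])
E
python3 loc.py
```

```text
scene square_fixture 0.86 [147, 177, 182, 210] [234. 235. 236.] -> 0.4413 -0.3184 yaw 25.1 res 4.1
scene square_fixture 0.64 [314, 188, 334, 207] [218. 224. 221.] -> 0.4392 0.1371 yaw 67.3 res 345.4
scene round_fixture 0.79 [239, 181, 268, 208] [239. 240. 241.] -> 0.4455 -0.0782 yaw 0.0 res 13.7
scene round_fixture 0.78 [194, 152, 226, 180] [169. 114.  79.] -> 0.3411 -0.2042 yaw 0.0 res 8.6
scene square_flange 0.97 [383, 241, 408, 264] [42. 71. 60.] -> 0.6072 0.2837 yaw 86.2 res 2.7
scene square_flange 0.22 [381, 189, 392, 202] [187. 194. 189.] -> 0.4383 0.2868 yaw 70.2 res 193.7
scene sleeve 0.6 [383, 191, 394, 203] [178. 190. 183.] -> 0.4407 0.2835 yaw 0.0 res 4.8
scene wide_ring 0.83 [265, 245, 290, 265] [225.  88.  77.] -> 0.6236 -0.0140 yaw 0.0 res 1.3
scene wide_ring 0.77 [228, 230, 248, 250] [57. 69. 63.] -> 0.5897 -0.1124 yaw 0.0 res 13.5
scene wide_ring 0.59 [212, 270, 237, 290] [236.  81.  78.] -> 0.6954 -0.1309 yaw 0.0 res 5.0
scene hex_ring 0.61 [312, 190, 330, 206] [226. 230. 228.] -> 0.4455 0.1102 yaw 23.9 res 5.4
scene cap 0.76 [305, 228, 318, 247] [51. 71. 62.] -> 0.5
[... 1151 characters left out ...]
66 [315, 127, 332, 149] [236. 105.  91.] -> 0.6961 -0.1290 yaw 0.0 res 4.4
top wide_ring 0.55 [309, 164, 326, 188] [106. 109. 103.] -> 0.5905 -0.1115 yaw 0.0 res 21.8
top hex_ring 0.66 [293, 210, 323, 241] [251. 252. 252.] -> 0.4511 -0.0795 yaw 55.3 res 374.0
top hex_ring 0.65 [231, 220, 250, 240] [236. 245. 242.] -> 0.4472 0.1128 yaw 26.0 res 3.5
top cap 0.71 [245, 172, 260, 186] [82. 86. 81.] -> 0.5884 0.0729 yaw 0.0 res 8.2
top bottle 0.67 [441, 195, 472, 215] [186. 183. 170.] -> 0.4913 -0.4769 yaw 0.0 res 18.6
top bottle 0.25 [295, 213, 324, 242] [252. 253. 253.] -> 0.4443 -0.0744 yaw 0.0 res 191.6
top dish 0.87 [375, 160, 408, 191] [ 84. 117. 209.] -> 0.5879 -0.3209 yaw 78.0 res 2.5
1.1
```

The two cameras agree to about 1–2 mm, so I start with the flange. A guarded touch on the bench will tell me the fingertip height.

```bash
cat > pp.py <<'E'
from h import *
def Rz(a): 
    c,s=np.cos(a),np.sin(a); return np.array([[c,s,0],[s,-c,0],[0,0,-1.]])
def best_yaw(x,y,z,deg,per):
    # jaw axis direction deg (mod per); returns tool a (rad) with smallest |q6|
    o=None
    for k in range(int(360/per)):
        a=np.radians(deg+90+k*per); q=arm.solve_ik([x,y,z],Rz(a))
        if q is not None and (o is None or abs(q[5])<o[0]): o=(abs(q[5]),a)
    return o[1]
def st(m=""):
    s=arm.get_state(); print(m,"t %.1f"%s["time_s"],np.round(s["ee_pos"],4),"w %.4f"%s["gripper_width"],"F",np.round(s["wrist_force"],1)); return s
def above(x,y,z,a): arm.move_pose([x,y,z],Rz(a))
E
python3 - <<'E'
from pp import *
x,y=.6077,.2834
a=best_yaw(x,y,.15,86.6,90); print(np.degrees(a))
above(x,y,.12,a); effector.gripper_to(.070); st("above")
arm.move_linear([x,y,.035],.15)
st("low"); g=arm.move_linear([x,y,.0],.03,guard=4); st(g)
c=optics.capture("scene"); cv2.imwrite("pics/fl.png",cv2.resize(c["img"][180:320,320:480,::-1],None,fx=4,fy=4))
E
```

```text
446.6
above t 4.7 [0.6078 0.2833 0.12  ] w 0.0698 F [-0.5  0.3 -0.2]
low t 5.5 [0.6081 0.2836 0.0359] w 0.0702 F [-0.7 -1.1  0.5]
True t 6.4 [0.6076 0.2834 0.0033] w 0.0699 F [-0.8 -0.2  7. ]
```

View pics/fl.png

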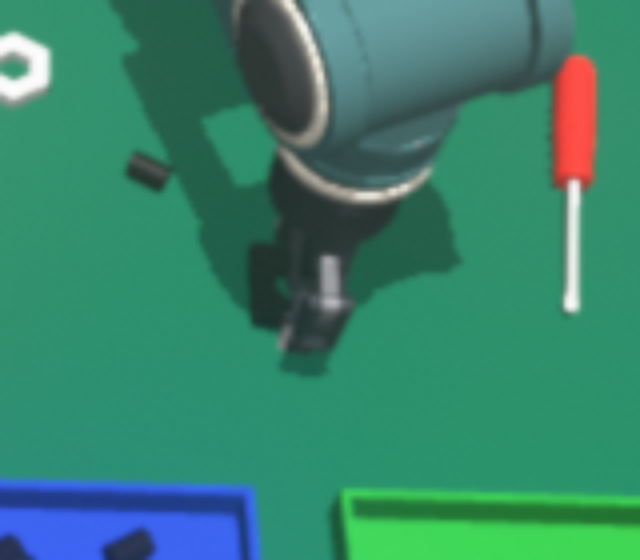

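The picture shows the gripper straddling the flange near (394,251). The tips touched the bench at TCP z = 3.3 mm with a 70 mm opening, and closing swings them forward, so I grip at TCP z = 9 mm.

```bash
cat >> pp.py <<'E'
SF=(.442,-.318); RF=(.446,-.078)
def close_lift(x,y,z,w):
    arm.move_linear([x,y,z],.05); effector.gripper_to(w-.012); s=st("closed")
    if abs(s["gripper_width"]-w)>.005: print("WIDTH?")
    arm.move_linear([x,y,.16],.2); st("lifted")
def pick(x,y,z,w,a,pre):
    above(x,y,.12,a); effector.gripper_to(pre)
    arm.move_linear([x,y,z+.03],.2); g=arm.move_linear([x,y,z],.06,guard=6)
    if g: st("CONTACT")
    close_lift(x,y,z,w)
def place(tx,ty,zg,dz,a,ow,clear):
    above(tx,ty,.16,a)
    arm.move_linear([tx,ty,zg+clear],.15)
    g=arm.move_linear([tx,ty,zg+dz-.002],.04,guard=6); s=st("down %s expect z %.4f"%(g,zg+dz))
def shot(n):
    for cam in ("scene","top"):
        c=optics.capture(cam); im=c["img"][:,:,::-1]
        im=im[130:300,130:420] if cam=="scene" else im[120:290,160:430]
        cv2.imwrite(f"pics/{n}_{cam}.png",cv2.resize(im,None,fx=2.7,fy=2.7,interpolation=cv2.INTER_CUBIC))
E
python3 - <<'E'
from pp import *
x,y=.6077,.2834
close_lift(x,y,.009,.054)
a=best_yaw(*SF,.16,25,90); print(np.degrees(a))
place(*SF,.009,.015,a,.07,.065)
E
```

```text
closed t 7.0 [0.6079 0.2835 0.0093] w 0.0519 F [ 0.1 -0.3  5.1]
lifted t 7.9 [0.6072 0.2832 0.1583] w 0.0521 F [ 0.5  0.1 -0.5]
385.0
down True expect z 0.0240 t 12.1 [ 0.4419 -0.3179  0.0242] w 0.0524 F [-1.2  0.9  8. ]
```

```bash
python3 - <<'E'
from pp import *
effector.gripper_to(.070); arm.move_linear([*SF,.16],.2); st()
x,y=.4415,.2840
a=best_yaw(x,y,.15,np.degrees(np.arctan2(y,x)),90)
above(x,y,.12,a); shot("a")
E
```

```text
t 13.2 [ 0.4416 -0.3177  0.1586] w 0.0700 F [-0.2 -0.6 -0.3]
```

View pics/a_scene.png

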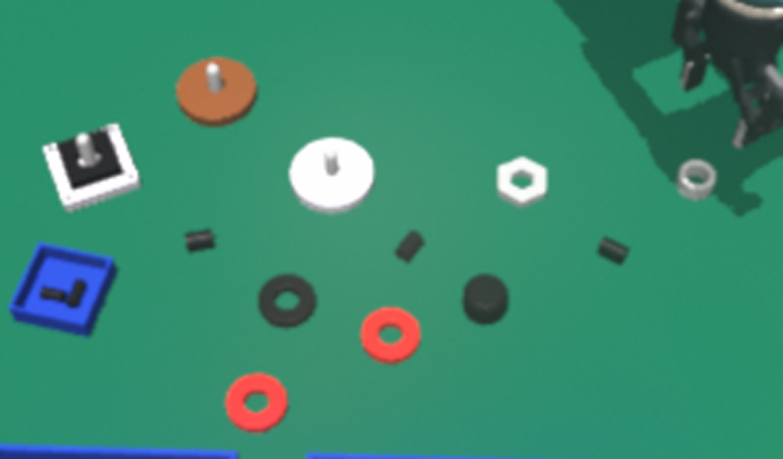

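View pics/a_top.png

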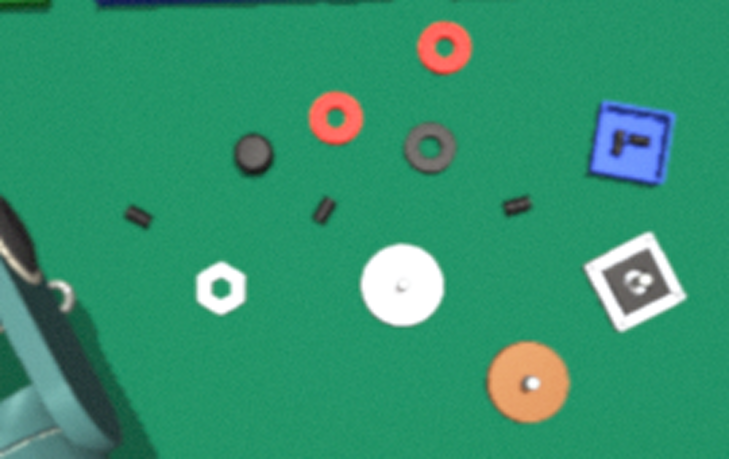

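In both views the flange lies flat and centred on the square fixture, at about (88,160) in the scene crop. The sleeve goes next.

```bash
python3 - <<'E'
from pp import *
x,y=.4415,.2840
a=best_yaw(x,y,.15,np.degrees(np.arctan2(y,x)),90)
pick(x,y,.0155,.036,a,.056)
a=best_yaw(*SF,.16,25,90)
place(*SF,.0155,.027,a,.056,.065)
effector.gripper_to(.056); arm.move_linear([*SF,.16],.2)
x,y=.5903,-.112
a=best_yaw(x,y,.15,90,180)
above(x,y,.12,a); shot("b")
E
```

```text
closed t 17.8 [0.4418 0.2841 0.0161] w 0.0335 F [-1.5 -0.8  6.1]
lifted t 18.6 [0.441  0.2837 0.1585] w 0.0335 F [-0.1  0.2 -2.7]
down True expect z 0.0425 t 22.4 [ 0.4418 -0.3179  0.0431] w 0.0338 F [-0.5  0.3  6. ]
```

View pics/b_scene.png

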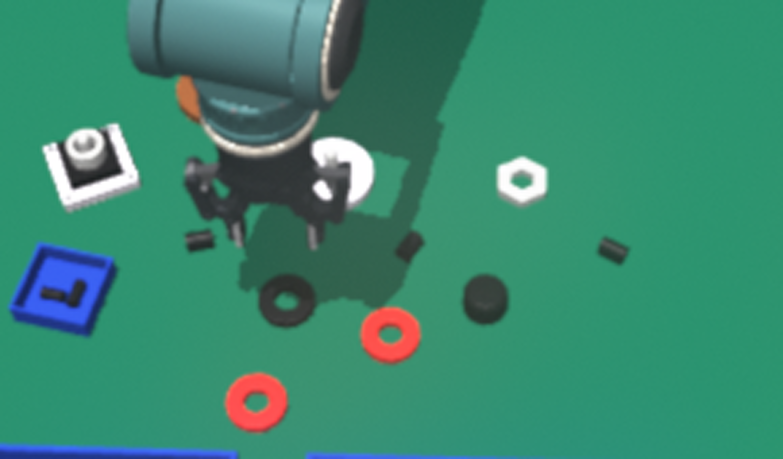

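View pics/b_top.png

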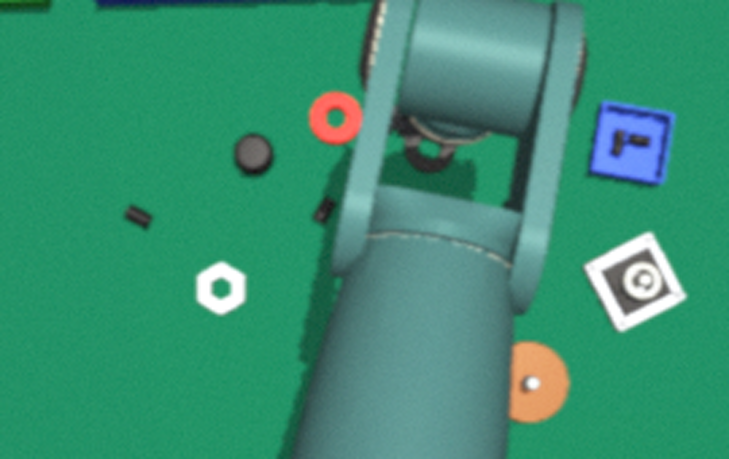

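The sleeve sits on the flange around the pin, at (85,148) in the scene crop. The jaws are clear of the red ring, so the wide ring comes next.

```bash
python3 - <<'E'
from pp import *
x,y=.5903,-.112
a=best_yaw(x,y,.15,90,180)
pick(x,y,.0095,.054,a,.070)
a=best_yaw(*SF,.16,25,90)
place(*SF,.0095,.047,a,.07,.075)
effector.gripper_to(.070); arm.move_linear([*SF,.16],.2)
x,y=.4465,.1118
a=best_yaw(x,y,.15,25,60)
above(x,y,.12,a); st(); shot("c")
E
```

```text
closed t 26.9 [ 0.5906 -0.1121  0.0105] w 0.0515 F [-3.9  0.7 10.7]
lifted t 27.8 [ 0.5898 -0.1119  0.1585] w 0.0514 F [ 0.2  0.4 -1.2]
down True expect z 0.0565 t 30.1 [ 0.4418 -0.3179  0.0576] w 0.0515 F [-0.1  1.1  5.6]
 t 32.6 [0.4468 0.1112 0.12  ] w 0.0700 F [ 0.4 -0.6  0.2]
```

View pics/c_scene.png

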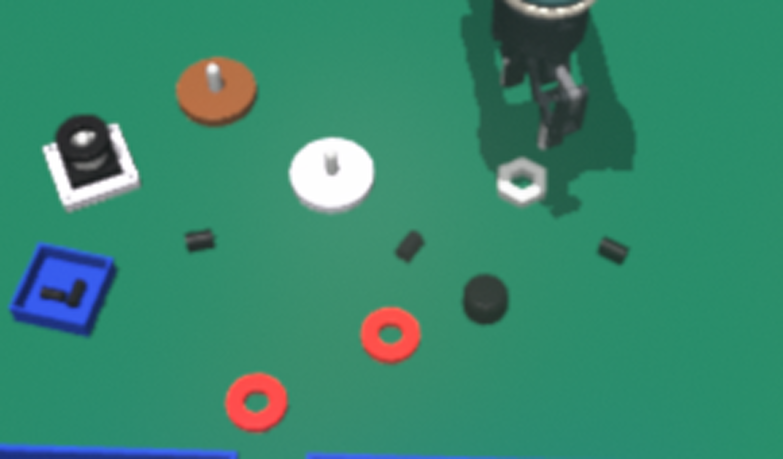

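View pics/c_top.png

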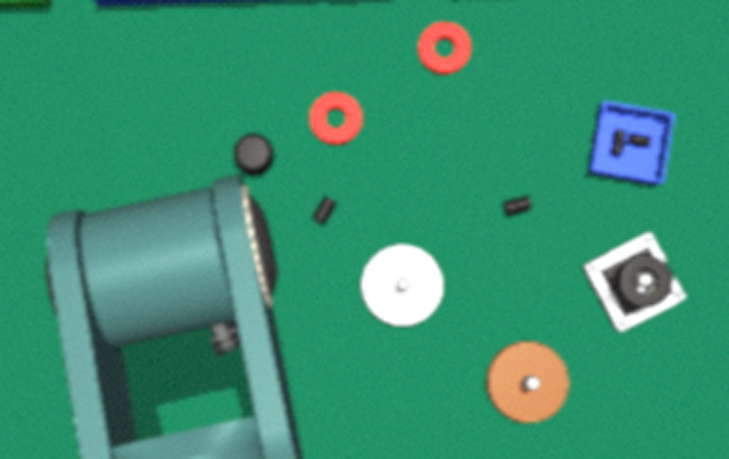

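The wide ring is on top of the sleeve with the pin in its bore, at (84,138) in the scene crop. The hex ring follows, gripped slightly higher because the last closing pressed the bench with about 10 N.

```bash
python3 - <<'E'
from pp import *
x,y=.4465,.1118
a=best_yaw(x,y,.15,25,60)
pick(x,y,.0115,.046,a,.062)
a=best_yaw(*RF,.16,np.degrees(np.arctan2(RF[1],RF[0])),90)
place(*RF,.0115,.015,a,.062,.06)
effector.gripper_to(.062); arm.move_linear([*RF,.16],.2)
x,y=.5865,.0728
a=best_yaw(x,y,.15,np.degrees(np.arctan2(y,x)),90)
above(x,y,.12,a); st(); shot("d")
E
```

```text
closed t 35.0 [0.4469 0.1119 0.0123] w 0.0445 F [-3.8 -0.9  9.2]
lifted t 35.9 [0.446  0.1117 0.1585] w 0.0444 F [-0.5 -0.2 -3.1]
down True expect z 0.0265 t 38.4 [ 0.4459 -0.0779  0.0273] w 0.0443 F [-1.9  1.   6. ]
 t 40.4 [0.5859 0.0722 0.1196] w 0.0619 F [ 0.2 -0.6 -0.5]
```

View pics/d_scene.png

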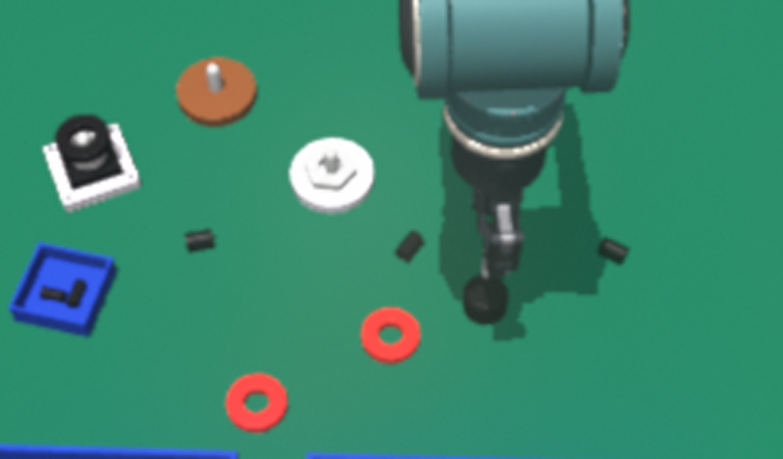

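View pics/d_top.png

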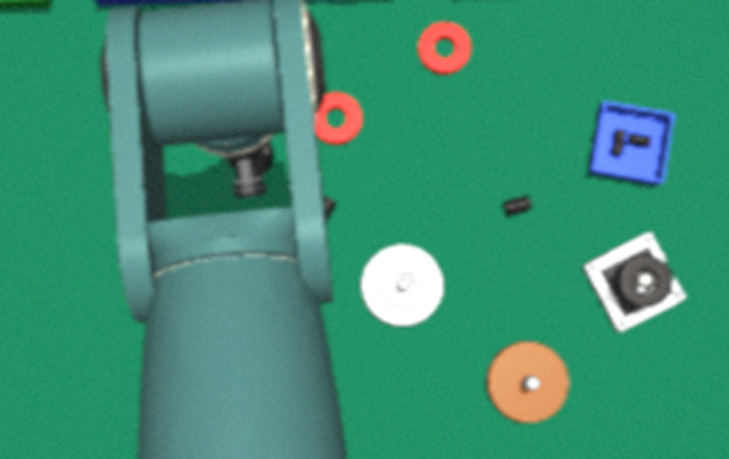

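The hex ring is over the round pin, at (331,172) in the scene crop. Last is the cap.

```bash
python3 - <<'E'
from pp import *
x,y=.5865,.0728
a=best_yaw(x,y,.15,np.degrees(np.arctan2(y,x)),90)
pick(x,y,.018,.042,a,.062)
a=best_yaw(*RF,.16,np.degrees(np.arctan2(RF[1],RF[0])),90)
place(*RF,.018,.027,a,.062,.075)
effector.gripper_to(.062); arm.move_linear([*RF,.18],.2)
arm.set_joints([-1.16,.116,1.442,0,1.584,-.038]); st(); shot("e")
E
python3 - <<'E'
import sys; sys.path.insert(0,'.')
from h import *
for cam in ("scene","top"):
    c=optics.capture(cam)
    for n,z in (("square_flange",.015),("sleeve",.027),("wide_ring",.047),("hex_ring",.015),("cap",.027)):
        for d in finder.regions_of(cam,n)[:4]:
            if d['p']<.2: continue
            print(cam,n,round(d['p'],2),np.round(d['box']).astype(int).tolist(),np.round(fit(c,n,d['region'],z),4))
E
```

```text
closed t 42.7 [0.5868 0.0728 0.0186] w 0.0392 F [-1.5 -0.5  6.1]
lifted t 43.6 [0.586  0.0727 0.1584] w 0.0394 F [-0.   0.1 -0.6]
down True expect z 0.0450 t 46.1 [ 0.4459 -0.078   0.0456] w 0.0394 F [-2.   0.2  6.9]
 t 49.3 [ 0.2935 -0.6074  0.2422] w 0.0619 F [0.2 0.1 0. ]
scene square_flange 0.48 [155, 186, 177, 201] [  0.4457  -0.3158  20.9322 198.0361]
scene wide_ring 0.87 [213, 270, 238, 289] [ 0.7184 -0.1244  0.     18.9442]
scene wide_ring 0.76 [264, 243, 289, 266] [ 0.6496 -0.0131  0.     11.6707]
scene wide_ring 0.53 [150, 170, 174, 186] [ 0.4405 -0.3192  0.      5.7818]
scene hex_ring 0.63 [243, 190, 262, 203] [ 4.516000e-01 -7.880000e-02  5.400270e+01  1.525628e+02]
scene cap 0.64 [245, 177, 261, 193] [ 0.4454 -0.0772  0.      4.9147]
top square_flange 0.74 [292, 211, 323, 242] [ 4.455000e-01 -7.640000e-02  2.444000e-01  2.049268e+02]
top square_flange 0.46 [385, 218, 392, 238] [ 0.3956 -0.2088 19.0958 42.5141]
top wide_ring 0.8 [315, 126, 333, 148] [ 0.6866 -0.1251  0.     23.4531]
top wide_ring 0.74 [388, 213, 407, 236] [ 0.4413 -0.3186  0.      2.0077]
top wide_ring 0.73 [276, 157, 290, 169] [ 6.16300e-01 -1.25000e-02  0.00000e+00  2.27152e+01]
top cap 0.25 [442, 193, 470, 215] [  0.4915  -0.4816   0.     233.7182]
```

View pics/e_scene.png

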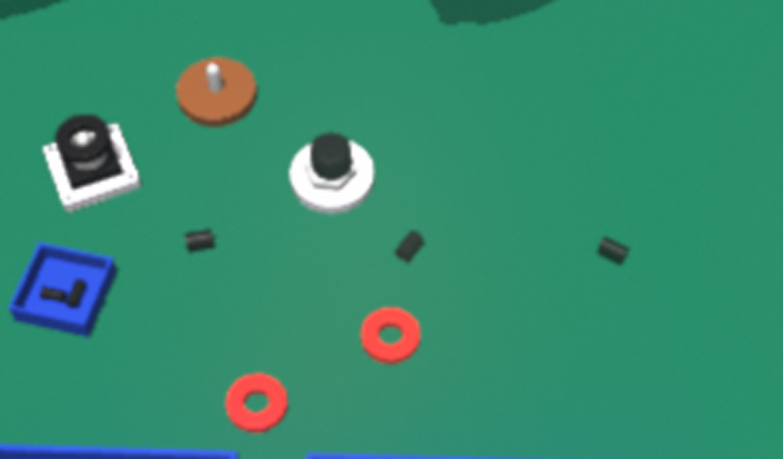

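View pics/e_top.png

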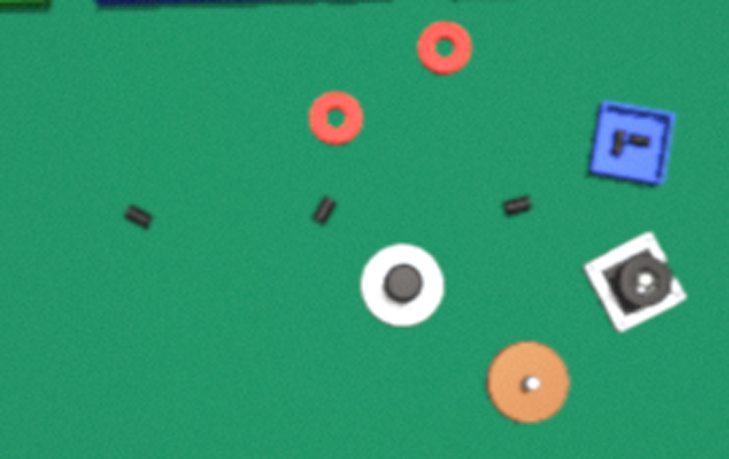

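Both stacks are complete and level, with the square stack at (85,145) and the cap at (331,157) in the scene crop. The wide ring and cap fit their expected heights at the fixture axes, and nothing else has moved. I'm handing in.

```bash
python3 -c "
from cell import arm
arm.dwell(.3); arm.job_done(); print(arm.get_state()['time_s'])"
```

```text
the job is handed in; nothing more can be done
the job is handed in; nothing more can be done
```

I loaded both fixtures in the order you asked and handed the job in at about 50 s of the 128 s allowed. The square fixture has the flange, then the sleeve, then the wide ring. The round fixture has the hex ring, then the cap.

**Seating:** Each part met its support within about 1 mm of the height expected for fully down.

**Final pictures:** With the arm parked clear, the wide ring fits its stacked height within about 2 mm of the fixture axis in both cameras. The cap does so in the scene camera only. The dish, bottle, red rings and brown fixture look unmoved. The screwdriver lay outside my last close-up pictures, so I did not re-check it; no move was made over it.

**Checks that failed or disagreed:**
- **Cap, top camera:** the network missed the cap there and reported something else with a low value. The picture itself shows it centred.
- **Covered parts:** once covered, the flange, sleeve and hex ring could not be fitted reliably. I rely on the picture taken after each was placed and its contact height.
- **Gripper width:** it read 1.5–3 mm under the real part sizes on every grasp. This looked like an offset in the reading and did not affect the grips.
- **Bench contact:** the fingertips pressed the bench with up to about 11 N while closing.

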